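Pack the pan rests and snap the tub shut

TASK

Pack the loose L-shaped wooden pan rest into the white tub so that it lies flat on the tub's floor beside its twin, the two Ls interlocking. Then take the tub's lid from the sloping draining rack, set it on the tub and press it down until both ends have snapped fully home and the lid sits level. Leave the closed tub standing on the worktop and leave the mug, jar and bowl alone.

Things in the scene. Friction and masses are not known exactly. Their poses are not given: they have to be found in the camera images.
- tub: Open white plastic tub, loose, about 0.4 kg, on the worktop; rim outside 136 mm along its x, 184 mm along its y, 50 mm tall, rim a rounded roll. Origin: centre of its underside, z up. In the middle of each short end (y = +92, -92 mm), 33 mm up, is a sprung wedge-shaped snap bead 50 mm wide standing 6.5 mm out of the rim's outline. Unchanged by a half turn.
- tub_floor (a point): Centre of the tub's inner floor, 4 mm above its underside, same axes. Clear inside 124 mm (x) by 172 mm (y). One rest lies in it, square to the tub, rib about at x -8.5, y -31 mm here; the other belongs half-turned with its rib at x +8.5, y +31 mm: 5 mm to spare at the walls, 2 mm between rests. The tub's end wall and the other rib are 55 mm from that rib's centre line: open the gripper little.
- rest_in_rib (a point): Centre of the lifting rib of the L-shaped wooden pan rest that already lies in the tub; 27 mm above that rest's underside. Loose, about 130 g, identical to the loose rest, same axes, z up. The two rests interlock into a rectangle 114 by 162 mm when one is half-turned to the other with its rib at x +17, y +62 mm in the other's axes.
- rest_out_rib (a point): Centre of the lifting rib of the loose L-shaped wooden pan rest on the worktop, 130 g, 27 mm above its underside; z up. Plate 12 mm thick: foot of the L x -48.5 to 65.5, y -50 to 6 mm; leg x -48.5 to 7.5, y 6 to 54 mm. The rib stands on the plate: 50 mm long (x), 14 mm thick (y), top 42 mm above the underside; grip it across y.
- lid_handle (a point): On the bar handle of the tub's white lid, 45 mm above the lid's lower edge; x along the lid's short side, y along its long side and the bar, z out of its top. Bar 80 mm long (y), 16 mm thick (x), 28 mm tall, ending 53 mm above the lower edge: grip it across x. Lid loose, 120 g. It starts top up on the rack, x up the slope. Fully home this point is 73 mm above the tub's underside.
- lid_top (a point): Centre of the lid's panel top (under the bar), 25 mm above its lower edge; same axes. Lid 148 (x) by 200 (y) mm, skirt 22 mm deep, goes over the tub's rim, 3 mm to spare, either way round. Set on, it rests on the beads, this point 62 mm above the tub's underside. Pressed over each bead (y +84, -84 mm) with 6 to 12 N, that end snaps under the bead; home, this point is 53 mm above the underside.
- rack: Steel wire draining rack, fixed, about 145 mm (x) by 206 mm (y), up to 101 mm tall. Origin: on the worktop under its middle, z up. Its bars slope up 30 degrees towards its +x (towards the robot's right), with a stop rail of 20 mm along the low edge. The lid's lower edge lies on the bars, its middle 63 mm above this origin.
- mug: White ceramic mug, 80 mm across, 90 mm tall, bystander. Origin: centre of its underside.
- jar: Amber glass jar, 76 mm across, 100 mm tall, bystander. Origin: centre of its underside.
- bowl: Blue ceramic bowl, 130 mm across, 60 mm tall, bystander. Origin: centre of its underside.
Mind the look-alikes: they are no part of the job. Leave any purple look-alike of the part that bears rest_out_rib alone.

How it is judged:
By the outcome, as a careful person would: the job done as asked, in the order asked, and still so for the second after the job is handed in, with the robot touching nothing.
It also fails if it takes over 61 s, if anything falls off the work surface, if the arm or the gripper's body presses on something with over 40 N, if the wrist force passes 120 N, or if a joint passes its speed limit or range.

ROBOT

A 6-joint arm with a two-finger parallel gripper is mounted at the origin on the work surface. World frame = base frame: x ahead of the robot, y to its left, z up, the work surface at z = 0. Lengths are in m, angles in rad, forces in N, time in s.
With the tool pointing down it reaches from about 0.35 to 0.775 m from the base axis. Payload 5.5 kg.
Tool frame: the origin (TCP) lies at the very end of the fingers, on their centre line; the grasp point (between the pads) lies 19 mm behind it; z points along the fingers, y is the line along which they close (so a half turn about z gives the same grasp; the last joint's range is limited). The gripper opens to 85 mm and grips with 20 to 120 N. Pads are 22 mm wide; open, the fingers measure 114 mm over their backs; the gripper's body (76 mm by 85 mm) begins 54 mm behind the grasp point. The pads swing forward as they close: fully open they stand 13 mm farther back than shut.
Start: joints at [1.13, 0.313, 0.046, 1.304, 0, 1.431], TCP at [0.17, 0.549, 0.231] pointing down, gripper open.
Joint ranges: [-2.76, 2.76], [-0.86, 1.69], [-1.03, 1.26], [-2.2, 2.34], [-1.47, 1.5], [-3.14, 3.14]. Speed limits (rad/s): [2.57, 2.57, 3.14, 3.14, 3.14, 3.14].

INTERFACE

Orientations are given as a unit quaternion [w, x, y, z].
In Python, from workcell import env, cams, ticket, spotter gives the robot as it stands.
- The arm moves only by the tool jog_arm, never from a script. Its argument "increments" is a list that holds one entry, the list of rows, each a list of 7 numbers: the shift along the tool's x, y, z in units of 0.25 m (1.0 is 0.25 m), then the turn, a rotation vector about the tool's x, y, z in units of 180 degrees (1.0 is 180 degrees), then the closure in counts, from 0 (fully open) to 255 (shut). A call has 1 to 20 rows; each row shifts and turns the commanded pose from where the row before left it, along the tool's axes as they then stand; what a row does not reach is not made up. A row lasts 1/10 s, in which the tool goes at most 50 mm and 8.59 degrees, less where a joint would pass 70% of its speed; a pose out of reach is approached as far as the arm can. A call with a number of a shift or a turn outside -1 to 1 is refused whole. A call with a gripper value outside its range is refused whole. The fingers move at their own pace and stop on an object; "force" is the grip in N (left out, the last holds). Time passes only in rows, so rows that do not move let the fingers close. It gives the time, the measured TCP pose, the force, the opening and the grip force at its end, in the units of the state.
- env.get_state(): the state, without advancing time (a new reading comes with each control period).
- cams.read_camera(name): name is "scene" or "side" or "wrist"; returns a dict with "pixels" (400x640x3 uint8, red, green, blue), "fx", "fy", "cx", "cy" (pixels), "xyz" and "attitude" of the camera in the world; the wrist camera has in their place "mount" (4x4, takes a point from camera to tool coordinates, whose origin is the TCP and whose axes are the flange's). Camera axes: x right, y down, z forward; pixel columns grow to the right and rows downward; lengths in m; the calibration is good to about 2 mm. A picture is of the moment at which its call begins: read the wrist's pose just before it. There is no depth.
- ticket.hand_in(): hands the job in; it is judged then, once.
Trained networks look in the newest picture that a camera, given by its name, has taken for a name from the list of things; names that differ only in an ending like _2 or _b are one class to them, and where a whole thing is asked for, a point or a joint stands for the part that bears it (a point fixed in the world has none). Each returns a list of dicts, best first, with "conf" (0 to 1); they miss things now and then, are a little off and sometimes report something else, mostly with a low value. They report only what shows in the picture. A call takes as long as a camera call. They do not tell look-alikes from the thing itself.
- spotter.find_in(target, camera): "uv" ([column, row] in pixels, amid what is visible of it).
- spotter.cut_out(target, camera): "region" (400x640 bool, what is visible of it) and "uv" ([column, row] in pixels, amid what is visible of it).
- spotter.landmark_of(target, camera): "uv" ([column, row] in pixels: a listed point, or the origin of a listed thing).
The state is a dict: "clock": time; "joint_pos": joint angles; "qvel": joint speeds; "tau": joint torques, N m; "tcp_pos": TCP position; "orientation": TCP orientation; "wrist_force": force on the tool from outside, world axes, zero at the start; "ft_torque": the same for the moment, N m; "finger_gap": finger opening in m; "grip_force": force on a finger pad.
Only numpy, scipy, OpenCV 4.12 (cv2) and the standard library are available. Lean on these libraries where they do the work, as an engineer would, in place of code of your own. Each camera call takes 0.05 s, during which the arm holds its last target. There are 200 camera calls.

## Working session

There is one attempt and no reset: what is moved stays moved. The work goes in short steps, Python scripts to look and compute and a tool call to move; the robot and the scene stay as the last step left them, time stands still between calls to the robot, and variables do not carry over. Pictures are saved under pics/ and viewed, at most 10 in all, crops included, and the job is handed in when it is done.

Besides the shell and the picture viewer there is one more tool, called after "Emit:" as name([rows], argument=value, ...), one row to a line, values as JSON. jog_arm: Moves the arm, as the interface text tells. Shifts and turns lie within -1 to 1; 1 stands for 0.25 m of shift or 180 degrees of turn. Its arguments: {"type":"object","properties":{"increments":{"type":"array"},"force":{"type":"number"}},"required":["increments"]}

```bash
ls; mkdir -p pics
python3 - <<'E'
from workcell import env,cams,spotter
import cv2,numpy as np
s=env.get_state();print({k:np.round(v,4).tolist() for k,v in s.items()})
ims=[]
for c in("scene","side","wrist"):
    r=cams.read_camera(c);print(c,{k:np.round(v,4).tolist() for k,v in r.items() if k!="pixels"})
    cv2.imwrite(f"pics/{c}0.png",r["pixels"][:,:,::-1])
    for t in("tub","tub_floor","rest_in_rib","rest_out_rib","lid_handle","lid_top","rack","mug","jar","bowl"):
        print(t,[(np.round(d["uv"]).tolist(),round(d["conf"],2)) for d in spotter.landmark_of(t,c)][:3])
E
```

```text
pics
{'clock': 0.0, 'joint_pos': [1.1304, 0.314, 0.045, 1.3036, -0.0, 1.4312], 'qvel': [0.0012, 0.0003, -0.0005, 0.0013, -0.001, -0.0026], 'tau': [0.0001, -48.0625, 29.8533, 0.0194, -0.0003, -0.0], 'tcp_pos': [0.1701, 0.5487, 0.2304], 'orientation': [-0.0002, 0.1498, 0.9887, -0.0009], 'wrist_force': [-0.7317, 0.4543, 0.9955], 'ft_torque': [-0.0675, 0.0068, 0.0292], 'grip_force': 0.0, 'finger_gap': 0.0856}
scene {'fx': 395.6824, 'fy': 395.6824, 'cx': 323.1193, 'cy': 199.3495, 'xyz': [1.073, 0.7143, 1.2563], 'attitude': [-0.0991, 0.28, 0.9056, -0.3029]}
tub [([298.0, 167.0], 0.87)]
tub_floor [([296.0, 168.0], 0.64)]
rest_in_rib [([306.0, 154.0], 0.75)]
rest_out_rib [([392.0, 207.0], 0.73), ([254.0, 211.0], 0.73), ([344.0, 200.0], 0.6)]
lid_handle [([378.0, 259.0], 0.62)]
lid_top [([376.0, 259.0], 0.59)]
rack [([302.0, 128.0], 0.24)]
mug [([292.0, 247.0], 0.78)]
jar [([304.0, 131.0], 0.93), ([448.0, 282.0], 0.18)]
bowl [([448.0, 280.0], 0.75), ([292.0, 250.0], 0.48), ([305.0, 155.0], 0.44)]
side {'fx': 451.2796, 'fy': 451.2796, 'cx': 319.8594, 'cy': 200.5423, 'xyz': [0.2722, -0.9353, 1.0848], 'attitude': [-0.3782, 0.912, -0.149, 0.0555]}
tub [([335.0, 296.0], 0.85)]
tub_floor [([331.0, 295.0], 0.88)]
rest_in_rib [([323.0, 296.0], 0.94)]
rest_out_rib [([238.0, 205.0], 0.78), ([293.0, 222.0], 0.68), ([295.0, 174.0], 0.24)]
lid_handle [([292.0, 146.0], 0.84)]
lid_top [([292.0, 150.0], 0.69)]
rack [([297.0, 171.0], 0.65)]
mug [([363.0, 199.0], 0.75), ([292.0, 220.0], 0.7)]
jar [([296.0, 374.0], 0.72)]
bowl [([231.0, 149.0], 0.64)]
wrist {'fx': 295.8754, 'fy': 295.8754, 'cx': 323.7693, 'cy': 203.4661, 'mount': [[-0.0002, -0.948, -0.3182, 0.081], [1.0, 0.0002, -0.0011, 0.0004], [0.0011, -0.3182, 0.948, -0.1441], [0.0, 0.0, 0.0, 1.0]]}
tub []
tub_floor []
rest_in_rib []
rest_out_rib [([94.0, 353.0], 0.75)]
lid_handle []
lid_top []
rack []
mug []
jar []
bowl [([312.0, 306.0], 0.55)]
```

View pics/scene0.png

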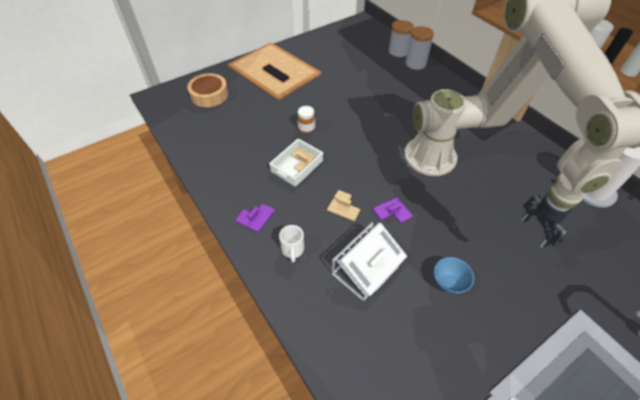

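View pics/side0.png

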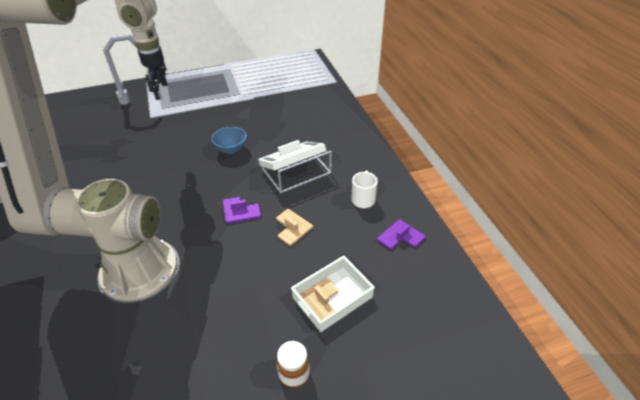

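The pictures show the wooden rest at scene (344,200) and side (293,222), between two purple look-alikes. The tub is at scene (297,162) and the lid on its rack at (378,258). Next I triangulate.

```bash
cat > h.py <<'E'
import numpy as np,cv2
from scipy.spatial.transform import Rotation as R
from workcell import env,cams,spotter
def q2R(q): return R.from_quat(np.roll(q,-1)).as_matrix()
def cam(c):
    s=env.get_state();r=cams.read_camera(c)
    K=np.array([[r["fx"],0,r["cx"]],[0,r["fy"],r["cy"]],[0,0,1]])
    if c=="wrist":
        T=np.eye(4);T[:3,:3]=q2R(s["orientation"]);T[:3,3]=s["tcp_pos"];T=T@np.array(r["mount"])
        Rc,p=T[:3,:3],T[:3,3]
    else: Rc,p=q2R(r["attitude"]),np.array(r["xyz"])
    return dict(K=K,R=Rc,p=p,im=r["pixels"])
def ray(c,uv): return c["R"]@np.linalg.inv(c["K"])@np.array([*uv,1.])
def onz(c,uv,z):
    d=ray(c,uv);return c["p"]+d*(z-c["p"][2])/d[2]
def tri(obs):
    A=np.zeros((3,3));b=np.zeros(3)
    for c,uv in obs:
        d=ray(c,uv);d/=np.linalg.norm(d);M=np.eye(3)-np.outer(d,d);A+=M;b+=M@c["p"]
    x=np.linalg.solve(A,b);return x,[np.round(proj(c,x)-uv,1).tolist() for c,uv in obs]
def proj(c,X):
    q=c["K"]@c["R"].T@(np.asarray(X)-c["p"]);return q[:2]/q[2]
def lm(t,c): return [(d["uv"],d["conf"]) for d in spotter.landmark_of(t,c)]
E
python3 - <<'E'
from h import *
C={c:cam(c) for c in("scene","side")}
L={}
for t in("tub","tub_floor","rest_in_rib","rest_out_rib","lid_handle","lid_top","rack","mug","jar","bowl"):
    a=lm(t,"scene");b=lm(t,"side")
    best=sorted((( np.abs(r).max(),x,r) for u,_ in a for v,_ in b for x,r in [tri([(C["scene"],u),(C["side"],v)])]),key=lambda t:t[0])
    for e,x,r in best[:3]: print(t,np.round(x,3),round(e,1))
E
```

```text
tub [ 0.519 -0.27  -0.006] 2.5
tub [ 0.49   0.054 -0.374] 38.6
tub_floor [ 0.518 -0.27   0.   ] 3.9
rest_in_rib [ 0.483 -0.283  0.033] 1.1
rest_in_rib [ 0.453 -0.343  0.139] 5.4
rest_out_rib [ 0.795 -0.144  0.027] 0.2
rest_out_rib [0.479 0.003 0.037] 1.1
rest_out_rib [0.336 0.136 0.03 ] 2.6
lid_handle [0.562 0.298 0.083] 0.9
lid_handle [ 0.641  0.183 -0.031] 41.3
lid_top [0.553 0.281 0.078] 2.4
mug [0.745 0.059 0.   ] 1.7
jar [ 0.356 -0.458  0.009] 2.1
bowl [ 0.366  0.473 -0.003] 1.6
```

Emit:
jog_arm([
  [[-0.138, -0.134, 0, 0, 0, 0, 0], [-0.138, -0.134, 0, 0, 0, 0, 0], [-0.138, -0.134, 0, 0, 0, 0, 0], [-0.138, -0.134, 0, 0, 0, 0, 0], [-0.138, -0.134, 0, 0, 0, 0, 0], [-0.138, -0.134, 0, 0, 0, 0, 0], [-0.138, -0.134, 0, 0, 0, 0, 0], [-0.138, -0.134, 0, 0, 0, 0, 0], [-0.138, -0.134, 0, 0, 0, 0, 0], [-0.138, -0.134, 0, 0, 0, 0, 0], [-0.138, -0.134, 0, 0, 0, 0, 0], [-0.138, -0.134, 0, 0, 0, 0, 0], [-0.138, -0.134, 0, 0, 0, 0, 0], [0, 0, 0, 0, 0, 0, 0]],
])

```text
clock: 4.15
tcp_pos: [0.4725, -0.0044, 0.2311]
orientation: [0.001, 0.153, 0.988, -0.001]
wrist_force: [-1.2, 0.4, 0.0]
finger_gap: 0.0853
grip_force: 0.0
```

Run:
```python
from h import *
c=cam("wrist");cv2.imwrite("pics/w1.png",c["im"][:,:,::-1])
for u,f in lm("rest_out_rib","wrist"): print(np.round(u),round(f,2),np.round(onz(c,u,.027),4))
import pickle;pickle.dump(c,open("c1.pkl","wb"))
```

```text
[333. 170.] 0.81 [0.4705 0.0079 0.027 ]
[554. 172.] 0.31 [0.5525 0.2595 0.027 ]
[413. 320.] 0.27 [0.7132 0.0532 0.027 ]
```

View pics/w1.png

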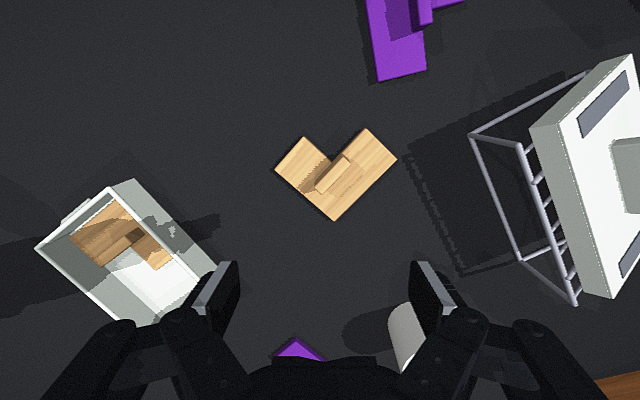

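The wood rest shows with its inner corner near (331,160) and its outer corner at (334,221). The tub is at lower left, about (125,245), and the lid at right. I'll fit an L silhouette to the wood mask.

```bash
cat >> h.py <<'E'
from scipy.optimize import minimize
def box(x0,x1,y0,y1,z0,z1): return np.array([[x,y,z] for x in(x0,x1) for y in(y0,y1) for z in(z0,z1)])/1000
REST=[box(-48.5,65.5,-50,6,0,12),box(-48.5,7.5,6,54,0,12),box(-25,25,-7,7,12,42)]
def sil(c,parts,x,y,yaw,z,S=4):
    m=np.zeros((400*S,640*S),np.uint8);Rz=R.from_euler('z',yaw).as_matrix()
    for b in parts:
        P=np.array([proj(c,Rz@v+[x,y,z]) for v in b])
        h=cv2.convexHull(np.round((P+.5)*S-.5).astype(np.int32));cv2.fillConvexPoly(m,h,1)
    return cv2.resize(m.astype(np.float32),(640,400),interpolation=cv2.INTER_AREA)
def wood(c):
    h=cv2.cvtColor(c["im"],cv2.COLOR_RGB2HSV);return cv2.inRange(h,(8,60,60),(28,255,255))>0
def fit(c,mask,parts,x,y,z,yaws):
    def cost(v):
        s=sil(c,parts,v[0]/100,v[1]/100,v[2]/10,z);return 1-np.minimum(s,mask).sum()/np.maximum(s,mask).sum()
    best=None
    for yw in yaws:
        r=minimize(cost,[x*100,y*100,yw*10],method="Nelder-Mead",options=dict(initial_simplex=np.array([x*100,y*100,yw*10])+np.array([[0,0,0],[1,0,0],[0,1,0],[0,0,2]]),xatol=.01,fatol=1e-4,maxiter=120))
        if best is None or r.fun<best.fun: best=r
    return best.x/[100,100,10],best.fun
E
python3 - <<'E'
from h import *
import pickle
c=pickle.load(open("c1.pkl","rb"))
m=wood(c);n,l,st,ce=cv2.connectedComponentsWithStats(m.astype(np.uint8));k=[i for i in range(1,n) if st[i,4]>200];print([(st[i].tolist(),ce[i].round()) for i in k])
i=l[180,360];mm=(l==i).astype(np.uint8);mm=cv2.morphologyEx(mm,cv2.MORPH_CLOSE,np.ones((5,5))).astype(np.float32)
print(fit(c,mm,REST,.4705,.008,0,np.arange(-3,3.2,.5)))
E
```

```text
[([274, 128, 124, 94, 5798], array([336., 172.])), ([69, 200, 104, 70, 3484], array([118., 238.])), ([594, 370, 46, 30, 992], array([621., 386.]))]
(array([0.47331033, 0.00526049, 2.08695569]), np.float64(0.015369653701782227))
```

Emit:
jog_arm([
  [[-0.07, -0.156, 0, 0, 0, 0, 0], [-0.07, -0.156, 0, 0, 0, 0, 0], [-0.07, -0.156, 0, 0, 0, 0, 0], [-0.07, -0.156, 0, 0, 0, 0, 0], [-0.07, -0.156, 0, 0, 0, 0, 0], [-0.07, -0.156, 0, 0, 0, 0, 0], [0, 0, 0, 0, 0, 0, 0]],
])

```text
clock: 4.95
tcp_pos: [0.5013, -0.257, 0.2308]
orientation: [0.0, 0.151, 0.989, -0.001]
wrist_force: [-0.1, 0.4, -0.1]
finger_gap: 0.0852
grip_force: 0.0
```

Run:
```python
from h import *
import pickle
c=cam("wrist");cv2.imwrite("pics/w2.png",c["im"][:,:,::-1]);pickle.dump(c,open("c2.pkl","wb"))
for t,z in(("tub",0),("tub_floor",.004),("rest_in_rib",.031)):
  for u,f in lm(t,"wrist"): print(t,np.round(u),round(f,2),np.round(onz(c,u,z),4))
d=spotter.cut_out("tub","wrist");pickle.dump(d,open("tub2.pkl","wb"));print(d[0]["conf"],d[0]["region"].sum())
```

```text
tub [312. 186.] 0.82 [ 0.5168 -0.2783  0.    ]
tub_floor [309. 184.] 0.6 [ 0.5113 -0.2802  0.004 ]
rest_in_rib [298. 164.] 0.7 [ 0.4788 -0.2823  0.031 ]
0.56 12180
```

View pics/w2.png

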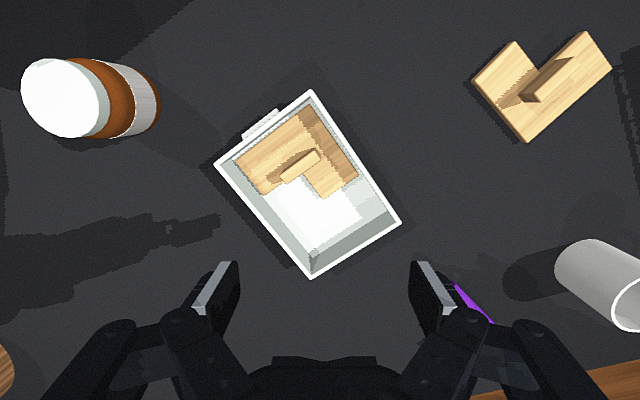

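The tub fills the rectangle with corners (309,90), (401,222), (309,278) and (215,163). The inner rest lies at the upper end with its rib at (300,165). I'll fit both.

Run:
```python
from h import *
import pickle
c=pickle.load(open("c2.pkl","rb"))
roi=np.zeros((400,640),np.uint8);cv2.fillConvexPoly(roi,np.array([[309,75],[420,222],[309,295],[195,163]]),1)
g=c["im"].max(2);m=((g>95)&(roi>0)).astype(np.uint8)
cs=max(cv2.findContours(m,0,2)[0],key=cv2.contourArea);mm=np.zeros_like(m);cv2.drawContours(mm,[cs],-1,1,-1)
mm=cv2.morphologyEx(mm,cv2.MORPH_OPEN,np.ones((15,15))).astype(np.float32)
T=[box(-68,68,-92,92,46,50)]
TB=[*T,box(-25,25,-98.5,98.5,28,33)]
for nm,P in(("rim",T),("rim+bead",TB)): print(nm,fit(c,mm,P,.517,-.275,0,[-.4,0.,.5,1.1,1.6,2.1]))
w=wood(c)&(roi>0);n,l,st,ce=cv2.connectedComponentsWithStats(w.astype(np.uint8));i=1+st[1:,4].argmax()
w=cv2.morphologyEx((l==i).astype(np.uint8),cv2.MORPH_CLOSE,np.ones((5,5))).astype(np.float32)
v,f=fit(c,w,REST,.479,-.282,.004,np.arange(-3,3.2,.5));print("rest_in",v,f)
# rest out again
w=wood(c)[:,440:].astype(np.uint8);
W=np.zeros((400,640),np.uint8);W[:160,440:]=w[:160];W=cv2.morphologyEx(W,cv2.MORPH_CLOSE,np.ones((5,5)))
vo,f=fit(c,W.astype(np.float32),REST,.473,.005,0,[2.09]);print("rest_out",vo,f)
o=c["im"][:,:,::-1].copy()
for P,vv,z in((T,fit(c,mm,T,.517,-.275,0,[.5])[0],0),(REST,v,.004)):
  ct=cv2.findContours((sil(c,P,*vv,z)>.5).astype(np.uint8),0,2)[0];cv2.drawContours(o,ct,-1,(0,0,255),1)
cv2.imwrite("pics/o2.png",cv2.resize(o[60:300,180:430],None,fx=3,fy=2.4))
```

```text
rim (array([ 0.51269498, -0.27714374, -1.25644425]), np.float64(0.027812838554382324))
rim+bead (array([ 0.51268874, -0.2771486 , -1.25610751]), np.float64(0.01830524206161499))
rest_in [ 0.48021917 -0.27941105 -1.24882717] 0.02043008804321289
rest_out [0.47308457 0.00593286 2.08256082] 0.024290025234222412
```

Emit:
jog_arm([
  [[0, 0, 0, 0, 0, 0.04, 130], [0, 0, 0, 0, 0, 0.04, 130], [0, 0, 0, 0, 0, 0.04, 130], [0, 0, 0, 0, 0, 0.04, 130], [0, 0, 0, 0, 0, 0.04, 130], [0, 0, 0, 0, 0, 0.04, 130], [0.1386, 0.0596, 0.075, 0, 0, 0, 130], [0.1386, 0.0596, 0.075, 0, 0, 0, 130], [0.1386, 0.0596, 0.075, 0, 0, 0, 130], [0.1386, 0.0596, 0.075, 0, 0, 0, 130], [0.1386, 0.0596, 0.075, 0, 0, 0, 130], [0.1386, 0.0596, 0.075, 0, 0, 0, 130], [0.1386, 0.0596, 0.075, 0, 0, 0, 130], [0, 0, 0, 0, 0, 0, 130]],
], force=40)

```text
clock: 6.6
tcp_pos: [0.4676, 0.0136, 0.098]
orientation: [-0.003, 0.5, 0.866, -0.0]
wrist_force: [-0.8, 0.1, 0.7]
finger_gap: 0.0422
grip_force: 0.0
```

```bash
cat >> h.py <<'E'
def rel(p,ydeg,zdir=(0,0,-1)):
    """increment (units) from current pose to TCP p with tool down and tool y at ydeg"""
    s=env.get_state();Rt=q2R(s["orientation"]);a=np.radians(ydeg)
    y=np.array([np.cos(a),np.sin(a),0]);z=np.array(zdir,float);G=np.c_[np.cross(y,z),y,z]
    print("clock",round(s["clock"],2),"tcp",np.round(s["tcp_pos"],4),"gap",round(s["finger_gap"],4),"F",np.round(s["wrist_force"],1),"j",np.round(s["joint_pos"],2))
    d=np.array(p)-s["tcp_pos"]
    print(" shift now-axes",np.round(Rt.T@d/.25,4)," goal-axes",np.round(G.T@d/.25,4)," turn",np.round(R.from_matrix(Rt.T@G).as_rotvec()/np.pi,4))
E
python3 -c "
from h import *
rel([.4731,.0056,.016],29.4)"
```

```text
clock 6.6 tcp [0.4676 0.0136 0.098 ] gap 0.0422 F [-0.8  0.1  0.7] j [-0.14  0.2  -0.45  0.93  0.    0.9 ]
 shift now-axes [-0.0401  0.0043  0.3279]  goal-axes [-0.0386  0.0036  0.3281]  turn [-0.0011 -0.0014  0.0034]
```

Emit:
jog_arm([
  [[-0.039, 0.004, 0, 0, 0, 0.003, 130], [0, 0, 0.1, 0, 0, 0, 130], [0, 0, 0.1, 0, 0, 0, 130], [0, 0, 0.08, 0, 0, 0, 130], [0, 0, 0.048, 0, 0, 0, 130], [0, 0, 0, 0, 0, 0, 255], [0, 0, 0, 0, 0, 0, 255], [0, 0, 0, 0, 0, 0, 255], [0, 0, 0, 0, 0, 0, 255], [0, 0, 0, 0, 0, 0, 255], [0, 0, 0, 0, 0, 0, 255]],
])

```text
clock: 7.7
tcp_pos: [0.4783, -0.0001, 0.0189]
orientation: [0.001, 0.507, 0.862, 0.0]
wrist_force: [-1.3, -1.9, 5.4]
finger_gap: 0.013
grip_force: 42.3
```

```bash
python3 -c "
from h import *
print(env.get_state()['grip_force']);rel([.4731,.0056,.016],29.4)"
```

```text
42.278282046318054
clock 7.7 tcp [ 4.783e-01 -1.000e-04  1.890e-02] gap 0.013 F [-1.3 -1.9  5.4] j [-0.17  0.31 -0.53  0.73 -0.    0.9 ]
 shift now-axes [ 0.0302 -0.0071  0.0116]  goal-axes [ 0.0303 -0.0069  0.0117]  turn [ 0.0004  0.0005 -0.0021]
```

Emit:
jog_arm([
  [[0, 0, -0.1, 0, 0, 0, 255], [0, 0, -0.19, 0, 0, 0, 255], [0, 0, -0.19, 0, 0, 0, 255], [0, 0, 0, 0, 0, 0.031, 255], [0, 0, 0, 0, 0, 0.031, 255], [-0.166, -0.013, 0, 0, 0, 0, 255], [-0.166, -0.013, 0, 0, 0, 0, 255], [-0.166, -0.013, 0, 0, 0, 0, 255], [-0.166, -0.013, 0, 0, 0, 0, 255], [-0.166, -0.013, 0, 0, 0, 0, 255], [-0.166, -0.013, 0, 0, 0, 0, 255], [-0.166, -0.013, 0, 0, 0, 0, 255], [0, 0, 0, 0, 0, 0, 255], [0, 0, 0, 0, 0, 0, 255], [0, 0, 0, 0, 0, 0, 255]],
])

```text
clock: 9.2
tcp_pos: [0.5442, -0.2821, 0.1375]
orientation: [-0.001, 0.589, 0.808, 0.0]
wrist_force: [-0.4, 0.7, -1.3]
finger_gap: 0.0131
grip_force: 41.4
```

Run:
```python
from h import *
import pickle
rel([.5446,-.2758,.14],18.2)
c=cam("wrist");cv2.imwrite("pics/w3.png",c["im"][:,:,::-1]);pickle.dump(c,open("c3.pkl","wb"))
for n in("scene","side"): pickle.dump(cam(n),open(f"c3{n}.pkl","wb"))
rel([.5446,-.2758,.14],18.2)
```

```text
clock 9.2 tcp [ 0.5442 -0.2821  0.1375] gap 0.0131 F [-0.4  0.7 -1.3] j [-0.61  0.43 -0.02  1.13  0.    0.65]
 shift now-axes [ 0.0236  0.0091 -0.0098]  goal-axes [ 0.0235  0.0092 -0.0098]  turn [-0.0002 -0.0006 -0.0017]
clock 9.35 tcp [ 0.5447 -0.2818  0.1381] gap 0.0131 F [-0.4  0.1 -0.2] j [-0.61  0.43 -0.02  1.13  0.    0.65]
 shift now-axes [ 0.0231  0.007  -0.0075]  goal-axes [ 0.023   0.0071 -0.0075]  turn [-0.     -0.0002 -0.0014]
```

View pics/w3.png

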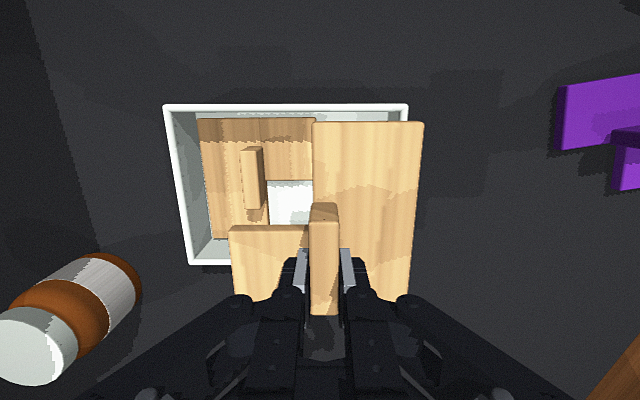

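The held rest is well gripped. Its corners are at (313,122), (423,122) and (229,226), with the inner corner at (313,226). I'll solve for its pose from these.

Run:
```python
from h import *
import pickle
from scipy.optimize import least_squares
c=pickle.load(open("c3.pkl","rb"))
P=np.array([[65.5,6],[65.5,-50],[7.5,54],[7.5,6]])/1000;U=np.array([[312.5,121],[424,121],[228.5,225.5],[311.5,225.5]])
def pose(v,z):
    r=R.from_euler('z',v[2]).as_matrix();return np.array([proj(c,r@[*p,0]+[v[0],v[1],z]) for p in P])
for free in(0,1):
    f=lambda v:(pose(v,v[3] if free else .1312)-U).ravel()
    s=least_squares(f,[.544,-.278,1.888,.1312],x_scale=[.01,.01,.1,.01]);print(s.x.round(4),np.degrees(s.x[2]),s.fun.round(1))
s=env.get_state();Rt=q2R(s["orientation"]);print("tool y deg",np.degrees(np.arctan2(Rt[1,1],Rt[0,1])),"R z",Rt[:,2].round(4))
# tub rest in: recheck corners
roi=np.zeros((400,640),np.uint8);cv2.fillConvexPoly(roi,np.array([[196,110],[311,110],[311,180],[266,180],[262,222],[196,245]]),1)
```

```text
[ 0.5419 -0.2733  1.8725  0.1312] 107.28403796611924 [-0.4 -2.   2.4 -0.8 -3.1  1.7  0.8  2.6]
[ 0.5421 -0.2741  1.8722  0.1267] 107.26874141286942 [ 0.  -0.8 -0.7  0.4 -0.4 -0.2  1.2  0.7]
tool y deg 17.95506258903057 R z [-3.e-04  5.e-04 -1.e+00]
```

Emit:
jog_arm([
  [[-0.0096, 0.0076, 0, 0, 0, -0.005, 255], [0, 0, 0, 0, 0, 0, 255], [0, 0, 0.12, 0, 0, 0, 255], [0, 0, 0.12, 0, 0, 0, 255], [0, 0, 0.08, 0, 0, 0, 255], [0, 0, 0.03, 0, 0, 0, 255], [0, 0, 0.022, 0, 0, 0, 255], [0, 0, 0, 0, 0, 0, 255], [0, 0, 0, 0, 0, 0, 255]],
])

```text
clock: 10.25
tcp_pos: [0.5482, -0.2854, 0.0462]
orientation: [0.001, 0.582, 0.813, 0.0]
wrist_force: [0.0, 0.6, -2.1]
finger_gap: 0.0135
grip_force: 41.4
```

Run:
```python
from h import *
import pickle
rel([.5446,-.2758,.02],18.2)
c=cam("wrist");cv2.imwrite("pics/w4.png",cv2.resize(c["im"][80:350,150:470,::-1],None,fx=2.5,fy=2.2));pickle.dump(c,open("c4.pkl","wb"))
```

```text
clock 10.25 tcp [ 0.5482 -0.2854  0.0462] gap 0.0135 F [ 0.   0.6 -2.1] j [-0.61  0.5  -0.14  0.93  0.    0.63]
 shift now-axes [ 0.0412 -0.0014  0.1048]  goal-axes [ 0.041  -0.0017  0.1048]  turn [0.0004 0.0005 0.0032]
```

View pics/w4.png

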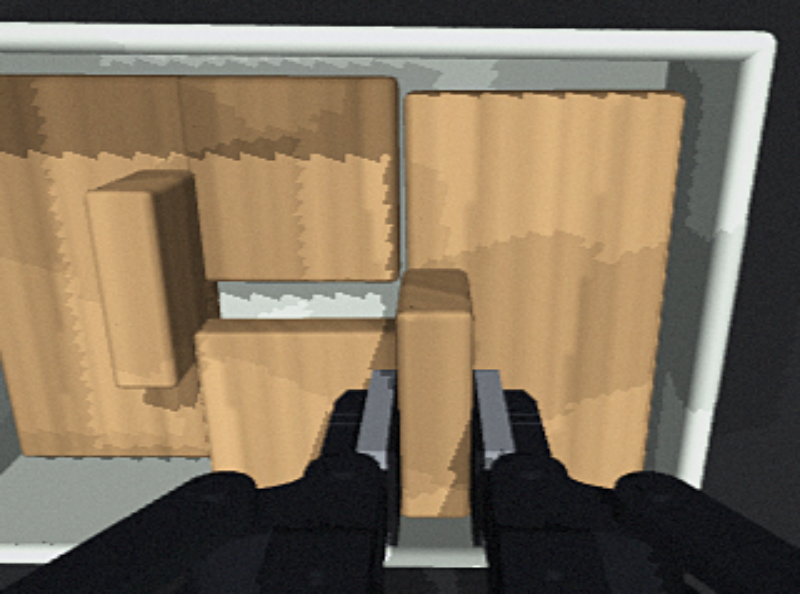

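The rest hangs just above the tub floor, square to it, with a thin gap to its twin at crop column 400. The band at crop rows 320–333 is the leg's side face, so my earlier corner row was the underside edge. I'll refit with the correct vertices.

Run:
```python
from h import *
import pickle
from scipy.optimize import least_squares
def run(c,obs,v0,fz=None):
    def f(v):
        r=R.from_euler('z',v[2]).as_matrix();z=v[3] if fz is None else fz
        return [proj(c,r@(np.array(p)/1000)+[v[0],v[1],z])[k]-u for p,k,u in obs]
    s=least_squares(f,v0,x_scale=[.01,.01,.1,.01]);print(s.x.round(4),np.degrees(s.x[2]).round(2),s.fun.round(1));return s.x
cx=lambda u:(u+.5)/2.5+149.5
cy=lambda v:(v+.5)/2.2+79.5
c3=pickle.load(open("c3.pkl","rb"));c4=pickle.load(open("c4.pkl","rb"))
# held: (point,axis,pixel)
def held(a): return [([65.5,6,12],0,a[0]),([65.5,6,0],1,a[1]),([65.5,-50,12],0,a[2]),([65.5,-50,0],1,a[3]),([7.5,54,12],0,a[4]),([7.5,54,0],1,a[5]),([7.5,8,0],1,a[6])]
h3=run(c3,held([312.5,121,424,121,228.5,225.5,225.5]),[.544,-.278,1.888,.12])
h4=run(c4,held([cx(405),cy(93),cx(686),cy(95),cx(196),cy(320),cy(319)]),[.544,-.278,1.888,.02])
# twin in its own axes: right edge of leg y=54, leg x -48.5..7.5
tw=[([7.5,54,12],1,cy(280)),([7.5,10,12],1,cy(280)),([-48.5,54,0],0,cx(398)),([7.5,54,0],0,cx(398)),([-48.5,54,0],1,cy(76)),([65.5,-50,12],1,cy(457))]
t4=run(c4,tw,[.480,-.279,-1.249,.004],.004)
Rz=R.from_euler('z',t4[2]).as_matrix();print("goal",t4[:2]+(Rz@[.017,.062,0])[:2],np.degrees(t4[2])+180)
# edges by colour: rim top row
g=t4[:2]+(Rz@[.017,.062,0])[:2]
s=env.get_state();Rt=q2R(s["orientation"])
for G in(g,[.5446,-.2758]): print("shift units",(Rt.T@np.r_[G-h4[:2],0]/.25).round(4))
```

```text
[ 0.544  -0.2751  1.9013  0.1192] 108.94 [-1.2  1.8  1.3 -0.2 -0.1 -0.3 -1.5]
[ 0.5475 -0.279   1.908   0.0271] 109.32 [-0.3  1.5  0.6 -0.5 -0.3 -0.4 -0.6]
[ 0.48   -0.2793 -1.2475  0.004 ] -71.48 [ 0.8  0.5 -0.5  0.6 -0.7 -0.6]
goal [ 0.54420419 -0.2756751 ] 108.52266435978048
shift units [ 0.017  -0.0081 -0.    ]
shift units [ 0.016  -0.0068 -0.    ]
```

Emit:
jog_arm([
  [[0.0165, -0.0075, 0, 0, 0, 0.0045, 255], [0, 0, 0, 0, 0, 0, 255], [0, 0, 0, 0, 0, 0, 255], [0, 0, 0.03, 0, 0, 0, 255], [0, 0, 0.02, 0, 0, 0, 255], [0, 0, 0.02, 0, 0, 0, 255], [0, 0, 0.01, 0, 0, 0, 255], [0, 0, 0, 0, 0, 0, 255], [0, 0, 0, 0, 0, 0, 255]],
])

```text
clock: 11.2
tcp_pos: [0.544, -0.2814, 0.0247]
orientation: [-0.001, 0.588, 0.809, 0.0]
wrist_force: [0.2, -0.3, -1.7]
finger_gap: 0.0133
grip_force: 41.4
```

Run:
```python
from h import *
import pickle
rel([.5442,-.2757,.02],18.4)
c=cam("wrist");cv2.imwrite("pics/w5.png",cv2.resize(c["im"][80:350,150:470,::-1],None,fx=2.5,fy=2.2));pickle.dump(c,open("c5.pkl","wb"))
```

```text
clock 11.2 tcp [ 0.544  -0.2814  0.0247] gap 0.0133 F [ 0.2 -0.3 -1.7] j [-0.61  0.52 -0.17  0.88  0.    0.65]
 shift now-axes [0.0214 0.0079 0.0187]  goal-axes [0.0213 0.0081 0.0187]  turn [-0.0002 -0.0003 -0.0025]
```

View pics/w5.png

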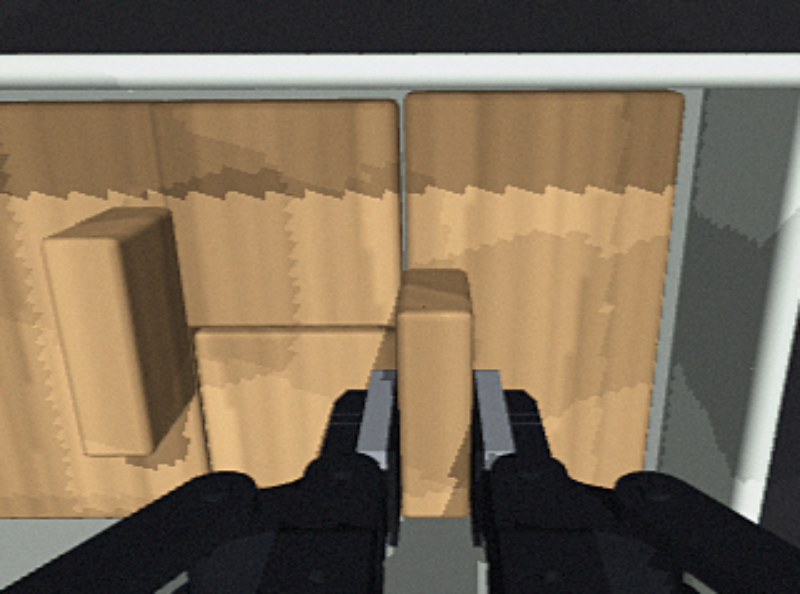

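The rests interlock with a thin gap, and the held one sits about 1.5 mm too far along tool +x. I'll nudge it back, lower it and release.

Emit:
jog_arm([
  [[-0.005, 0, 0, 0, 0, 0, 255], [0, 0, 0, 0, 0, 0, 255], [0, 0, 0.008, 0, 0, 0, 255], [0, 0, 0, 0, 0, 0, 255], [0, 0, 0, 0, 0, 0, 170], [0, 0, 0, 0, 0, 0, 170], [0, 0, 0, 0, 0, 0, 170], [0, 0, -0.06, 0, 0, 0, 170], [0, 0, -0.18, 0, 0, 0, 170], [0, 0, -0.18, 0, 0, 0, 170], [0, 0, -0.18, 0, 0, 0, 170], [0, 0, -0.12, 0, 0, 0, 170], [0, 0, 0, 0, 0, 0, 170]],
])

```text
clock: 12.55
tcp_pos: [0.5471, -0.2844, 0.209]
orientation: [0.005, 0.588, 0.809, 0.0]
wrist_force: [0.2, 0.1, -0.0]
finger_gap: 0.028
grip_force: 0.0
```

Run:
```python
from h import *
import pickle
c=cam("wrist");pickle.dump(c,open("c6.pkl","wb"));cv2.imwrite("pics/w6.png",cv2.resize(c["im"][90:350,150:470,::-1],None,fx=2.5,fy=2.2))
rel([.56,.29,.25],0)
```

```text
clock 12.6 tcp [ 0.5461 -0.2838  0.206 ] gap 0.0285 F [ 0.2 -0.7 -1. ] j [-0.61  0.4   0.1   1.27  0.    0.65]
 shift now-axes [ 2.1653  0.7612 -0.1833]  goal-axes [ 2.2951  0.0556 -0.176 ]  turn [0.0014 0.0013 0.0998]
```

View pics/w6.png

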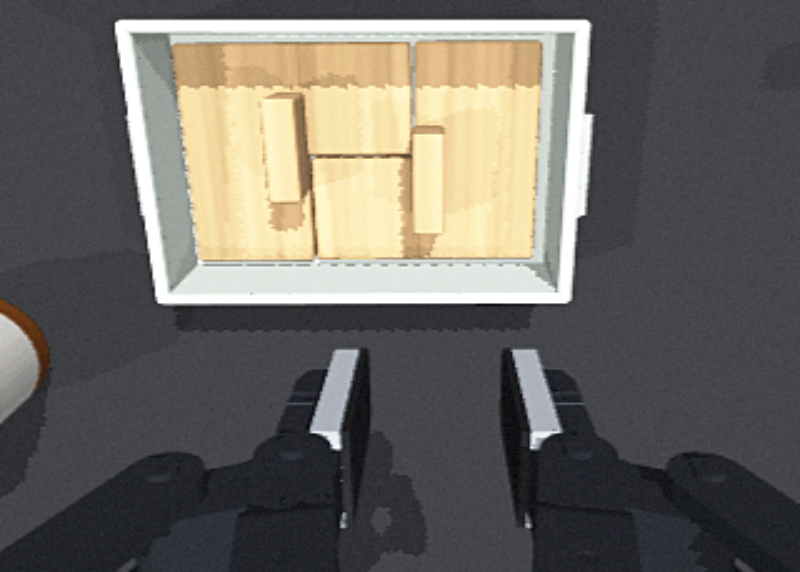

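Both rests lie flat and interlocked. Next I go and look at the lid.

Emit:
jog_arm([
  [[0.179, 0.0475, -0.031, 0, 0, 0, 130], [0.179, 0.0475, -0.031, 0, 0, 0, 130], [0.179, 0.0475, -0.031, 0, 0, 0, 130], [0.179, 0.0475, -0.031, 0, 0, 0, 130], [0.179, 0.0475, -0.031, 0, 0, 0, 130], [0.179, 0.0475, -0.031, 0, 0, 0, 130], [0.179, 0.0475, -0.031, 0, 0, 0, 130], [0.179, 0.0475, -0.031, 0, 0, 0, 130], [0.179, 0.0475, -0.031, 0, 0, 0, 130], [0.179, 0.0475, -0.031, 0, 0, 0, 130], [0.179, 0.0475, -0.031, 0, 0, 0, 130], [0.179, 0.0475, -0.031, 0, 0, 0, 130], [0, 0, 0, 0, 0, -0.0465, 130], [0, 0, 0, 0, 0, -0.0465, 130], [0, 0, 0, 0, 0, -0.0465, 130], [0, 0, 0, 0, 0, -0.0465, 130], [0, 0, 0, 0, 0, -0.0465, 130], [0, 0, 0, 0, 0, -0.0465, 130], [0, 0, 0, 0, 0, -0.0465, 130], [0, 0, 0, 0, 0, -0.0465, 130]],
])

```text
clock: 14.6
tcp_pos: [0.514, 0.2717, 0.2939]
orientation: [-0.002, 0.041, 0.999, -0.001]
wrist_force: [-0.5, -0.2, 0.5]
finger_gap: 0.0423
grip_force: 0.0
```

Emit:
jog_arm([
  [[0, 0, 0, 0, 0, 0, 130], [0, 0, 0, 0, 0, 0, 130]],
])

```text
clock: 14.8
tcp_pos: [0.5143, 0.2718, 0.2947]
orientation: [-0.001, 0.046, 0.999, -0.0]
wrist_force: [0.7, 0.3, 0.2]
finger_gap: 0.0419
grip_force: 0.0
```

Run:
```python
from h import *
import pickle
c=cam("wrist");cv2.imwrite("pics/w7.png",c["im"][:,:,::-1])
d=spotter.cut_out("lid_handle","wrist");c["lid"]=d[0]["region"] if d else None;print([ (x["conf"],x["region"].sum()) for x in d])
for t,z in(("lid_handle",.102),("lid_top",.085)):
  for u,f in lm(t,"wrist"): print(t,np.round(u),round(f,2),np.round(onz(c,u,z),4))
pickle.dump(c,open("c7.pkl","wb"))
rel([.56,.29,.25],90)
```

```text
[(0.91, np.int64(16591))]
lid_handle [345. 204.] 0.88 [0.5488 0.294  0.102 ]
lid_top [338. 203.] 0.62 [0.5523 0.2856 0.085 ]
clock 15.0 tcp [0.5146 0.2719 0.2957] gap 0.0417 F [ 1.1 -0.1  0.8] j [0.35 0.32 0.21 1.46 0.   0.44]
 shift now-axes [-0.1743  0.0884  0.1829]  goal-axes [-0.1815  0.0723  0.183 ]  turn [-0.     -0.0001 -0.0287]
```

View pics/w7.png

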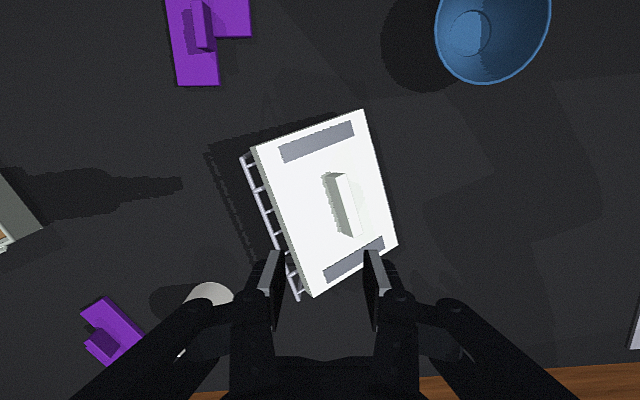

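The lid's outline runs through (254,148), (362,110), (398,245) and (313,297), with the bar from (333,175) to (360,235). I'll do a full silhouette fit, ignoring the area behind the fingers.

```bash
cat >> h.py <<'E'
LID=[box(-74,74,-100,100,3,25),box(-8,8,-40,40,25,53)]  # z from lower edge
def lidR(yaw,tilt=np.pi/6):
    # lid x up slope, heading yaw
    return R.from_euler('ZY',[yaw,-tilt]).as_matrix()
def silR(c,parts,Rm,t,S=3):
    m=np.zeros((400*S,640*S),np.uint8)
    for b in parts:
        P=np.array([proj(c,Rm@v+t) for v in b]);cv2.fillConvexPoly(m,cv2.convexHull(np.round((P+.5)*S-.5).astype(np.int32)),1)
    return cv2.resize(m.astype(np.float32),(640,400),interpolation=cv2.INTER_AREA)
E
python3 - <<'E'
from h import *
import pickle
c=pickle.load(open("c7.pkl","rb"))
im=c["im"];roi=np.zeros((400,640),np.uint8);cv2.fillConvexPoly(roi,np.array([[249,146],[365,100],[410,245],[312,305],[300,292]]),1)
m=((im.min(2)>140)&(roi>0)).astype(np.uint8);m=cv2.morphologyEx(m,cv2.MORPH_OPEN,np.ones((3,3)))
cs=max(cv2.findContours(m,0,2)[0],key=cv2.contourArea);mm=np.zeros_like(m);cv2.drawContours(mm,[cs],-1,1,-1)
W=np.ones((400,640),np.float32);W[248:,352:]=0;W[248:,:285]=0
print("agree w/ net",(mm&c["lid"]).sum(),(mm|c["lid"]).sum(), "side rows", np.where(mm.any(1))[0][[0,-1]])
def cost(v,fz=None):
    s=silR(c,LID[:1],lidR(v[2]/10),[v[0]/100,v[1]/100,v[3]/100])
    return 1-(W*np.minimum(s,mm)).sum()/(W*np.maximum(s,mm)).sum()
best=None
for yaw in(-1.5,-1.2,-1.8):
  x0=np.array([55.5,28.5,yaw*10,6.3])
  r=minimize(cost,x0,method="Nelder-Mead",options=dict(initial_simplex=x0+np.array([[0]*4,[1,0,0,0],[0,1,0,0],[0,0,2,0],[0,0,0,.8]]),xatol=.01,fatol=1e-4,maxiter=250))
  if best is None or r.fun<best.fun: best=r
v=best.x/[100,100,10,100];print(v,np.degrees(v[2]),best.fun)
c3=lambda v:cost([v[0],v[1],v[2],6.3]);x0=best.x[:3]
r=minimize(c3,x0,method="Nelder-Mead",options=dict(initial_simplex=x0+np.array([[0]*3,[1,0,0],[0,1,0],[0,0,1]]),xatol=.01,fatol=1e-4));print("z=.063",r.x/[100,100,10],r.fun)
v2=np.r_[r.x/[100,100,10],.063]
Rm=lidR(v2[2]);print("lid_top",v2[[0,1,3]]+Rm@[0,0,.025],"handle",v2[[0,1,3]]+Rm@[0,0,.045],"uv",proj(c,v2[[0,1,3]]+Rm@[0,0,.045]),proj(c,v2[[0,1,3]]+Rm@[0,0,.025]))
for q in([-8,-40,53],[8,-40,53],[8,40,53],[-8,40,53]): print("bar corner",proj(c,v2[[0,1,3]]+Rm@(np.array(q)/1000)).round(1))
# tub refit from c6
c=pickle.load(open("c6.pkl","rb"));roi=np.zeros((400,640),np.uint8);roi[90:235,185:395]=1
m=((c["im"].max(2)>110)&(roi>0)).astype(np.uint8);cs=max(cv2.findContours(m,0,2)[0],key=cv2.contourArea);mm=np.zeros_like(m);cv2.drawContours(mm,[cs],-1,1,-1)
TB=[box(-68,68,-92,92,46,50),box(-25,25,-98.5,98.5,28,33)]
print("tub",fit(c,mm.astype(np.float32),TB,.513,-.277,0,[-1.256]))
E
```

```text
agree w/ net 15163 16770 side rows [109 296]
[ 0.55717675  0.27489701 -1.35392076  0.05564091] -77.57394520862915 0.06496298313140869
z=.063 [ 0.55678197  0.27439948 -1.35625342] 0.07673537731170654
lid_top [0.55412071 0.2866129  0.08465064] handle [0.5519917  0.29638364 0.10197114] uv [347.32369145 206.3129131 ] [338.7058149  204.11109935]
bar corner [347.  173.1]
bar corner [335.7 178.3]
bar corner [354.9 239.7]
bar corner [365.1 233.8]
tub (array([ 0.5132298 , -0.27716406, -1.25431549]), np.float64(0.010483086109161377))
```

Run:
```python
from h import *
import pickle
c=pickle.load(open("c7.pkl","rb"));im=c["im"]
roi=np.zeros((400,640),np.uint8);cv2.fillConvexPoly(roi,np.array([[240,140],[365,95],[415,245],[312,310],[290,292]]),1)
g=im.min(2);m=((g>140)&(roi>0)).astype(np.uint8);net=c["lid"]
s=silR(c,LID[:1],lidR(-1.3539),[.5572,.2749,.0556])>.5;s2=silR(c,LID[:1],lidR(-1.3563),[.5568,.2744,.063])>.5
rng=lambda r,a:(np.where(a[r])[0][[0,-1]].tolist() if a[r].any() else None)
for r in range(112,300,12): print(r,"bright",rng(r,m),"net",rng(r,net),"fit",rng(r,s),"fit63",rng(r,s2))
for r in(150,180,210): print(r,[int(x) for x in g[r,240:300:2]],'|',[int(x) for x in g[r,356:400:2]])
```

```text
112 bright [351, 363] net [350, 363] fit [351, 363] fit63 [351, 364]
124 bright [317, 367] net [317, 366] fit [317, 366] fit63 [317, 367]
136 bright [284, 370] net [280, 369] fit [284, 370] fit63 [284, 370]
148 bright [250, 373] net [251, 372] fit [252, 373] fit63 [251, 373]
160 bright [256, 376] net [255, 375] fit [257, 376] fit63 [255, 376]
172 bright [260, 379] net [260, 378] fit [262, 379] fit63 [260, 380]
184 bright [265, 382] net [264, 382] fit [267, 382] fit63 [265, 383]
196 bright [258, 385] net [269, 384] fit [271, 385] fit63 [270, 386]
208 bright [262, 388] net [274, 387] fit [276, 389] fit63 [274, 389]
220 bright [266, 391] net [279, 390] fit [281, 392] fit63 [279, 392]
232 bright [270, 394] net [283, 393] fit [285, 395] fit63 [284, 395]
244 bright [274, 398] net [287, 396] fit [290, 397] fit63 [288, 398]
256 bright [293, 362] net [292, 361] fit [295, 378] fit63 [293, 382]
268 bright [286, 360] net [297, 360] fit [300, 359] fit63 [298, 363]
280 bright [288, 341] net [301, 340] fit [304, 340] fit63 [302, 344]
292 bright [293, 322] net [308, 321] fit [311, 321] fit63 [307, 326]
150 [33, 34, 30, 28, 31, 82, 149, 142, 147, 247, 243, 243, 245, 242, 243, 243, 243, 242, 243, 252, 150, 156, 148, 155, 152, 146, 152, 148, 153, 144] | [243, 243, 244, 243, 243, 243, 243, 244, 249, 136, 30, 38, 38, 44, 46, 42, 38, 50, 46, 45, 54, 47]
180 [31, 33, 29, 19, 157, 241, 140, 26, 31, 31, 23, 105, 147, 141, 234, 244, 245, 242, 244, 242, 244, 244, 243, 243, 243, 244, 243, 244, 243, 244] | [243, 242, 244, 244, 243, 243, 243, 243, 244, 242, 244, 243, 253, 77, 34, 37, 44, 47, 48, 43, 47, 48]
210 [35, 30, 25, 33, 42, 36, 33, 29, 30, 19, 159, 234, 154, 27, 166, 152, 116, 139, 146, 136, 248, 245, 243, 243, 244, 244, 243, 244, 243, 243] | [230, 236, 238, 240, 238, 239, 237, 243, 243, 243, 243, 242, 243, 245, 243, 244, 255, 88, 36, 37, 41, 44]
```

```bash
cat >> h.py <<'E'
def relR(p,G,v=1):
    s=env.get_state();Rt=q2R(s["orientation"]);d=np.array(p)-s["tcp_pos"]
    if v:print("clock",round(s["clock"],2),"tcp",np.round(s["tcp_pos"],4),"gap",round(s["finger_gap"],4),"F",np.round(s["wrist_force"],1),"j",np.round(s["joint_pos"],2))
    print(" now-axes",np.round(Rt.T@d/.25,4)," goal-axes",np.round(G.T@d/.25,4)," turn",np.round(R.from_matrix(Rt.T@G).as_rotvec()/np.pi,4))
def lidgrasp(o=(.5566,.2744,.063),yaw=-1.355):
    L=lidR(yaw);G=np.c_[-L[:,1],-L[:,0],-L[:,2]];return np.array(o),L,G
E
python3 - <<'E'
from h import *
o,L,G=lidgrasp()
relR(o+L@[0,0,.12],G);relR(o+L@[0,0,.031],G,0)
E
```

```text
clock 15.0 tcp [0.5146 0.2719 0.2957] gap 0.0417 F [ 1.1 -0.1  0.8] j [0.35 0.32 0.21 1.46 0.   0.44]
 now-axes [-0.0942  0.2539  0.5152]  goal-axes [-0.1661  0.4427  0.3394]  turn [ 0.1653 -0.0256 -0.0951]
 now-axes [-0.148   0.0842  0.8235]  goal-axes [-0.1661  0.4427  0.6954]  turn [ 0.1653 -0.0256 -0.0951]
```

Emit:
jog_arm([
  [[0, 0, 0, 0.0331, -0.0051, -0.019, 130], [0, 0, 0, 0.0331, -0.0051, -0.019, 130], [0, 0, 0, 0.0331, -0.0051, -0.019, 130], [0, 0, 0, 0.0331, -0.0051, -0.019, 130], [0, 0, 0, 0.0331, -0.0051, -0.019, 130], [-0.0415, 0.1107, 0.0848, 0, 0, 0, 130], [-0.0415, 0.1107, 0.0848, 0, 0, 0, 130], [-0.0415, 0.1107, 0.0848, 0, 0, 0, 130], [-0.0415, 0.1107, 0.0848, 0, 0, 0, 130], [0, 0, 0, 0, 0, 0, 130], [0, 0, 0, 0, 0, 0, 130], [0, 0, 0, 0, 0, 0, 130]],
])

```text
clock: 16.2
tcp_pos: [0.5442, 0.3329, 0.1692]
orientation: [0.029, -0.104, 0.96, -0.257]
wrist_force: [-0.1, -0.1, 0.3]
finger_gap: 0.0419
grip_force: 0.0
```

Run:
```python
from h import *
import pickle
o,L,G=lidgrasp()
relR(o+L@[0,0,.12],G);relR(o+L@[0,0,.031],G,0)
c=cam("wrist");pickle.dump(c,open("c8.pkl","wb"));
for t,z in(("lid_handle",.045),("lid_top",.025)):
  for u,f in lm(t,"wrist")[:1]:
    d=L.T@ray(c,u);p=L.T@(c["p"]-o);print(t,u,round(f,2),"in lid axes",(p+d*(z-p[2])/d[2]).round(4))
g=c["im"].min(2)
for k in(0,1):pass
relR(o+L@[0,0,.031],G)
```

```text
clock 16.2 tcp [0.5442 0.3329 0.1692] gap 0.0419 F [-0.1 -0.1  0.3] j [ 0.64  0.67  0.36  1.49 -0.47  0.48]
 now-axes [0.0016 0.0053 0.0076]  goal-axes [0.0016 0.0053 0.0077]  turn [ 0.      0.0007 -0.0002]
 now-axes [0.0024 0.0052 0.3636]  goal-axes [0.0016 0.0053 0.3637]  turn [ 0.      0.0007 -0.0002]
lid_handle [327.1, 207.0] 0.69 in lid axes [-0.0003 -0.0034  0.045 ]
lid_top [327.0, 201.7] 0.64 in lid axes [-0.0004 -0.0012  0.025 ]
clock 16.35 tcp [0.5443 0.333  0.1695] gap 0.0417 F [-0.3 -0.2 -0.2] j [ 0.64  0.67  0.35  1.49 -0.47  0.48]
 now-axes [0.0034 0.0054 0.3648]  goal-axes [0.0023 0.0057 0.3648]  turn [ 0.0003  0.001  -0.0004]
```

Emit:
jog_arm([
  [[0.003, 0.005, 0, 0, 0, 0, 130], [0, 0, 0.1, 0, 0, 0, 130], [0, 0, 0.1, 0, 0, 0, 130], [0, 0, 0.1, 0, 0, 0, 130], [0, 0, 0.062, 0, 0, 0, 130], [0, 0, 0, 0, 0, 0, 130], [0, 0, 0, 0, 0, 0, 255], [0, 0, 0, 0, 0, 0, 255], [0, 0, 0, 0, 0, 0, 255], [0, 0, 0, 0, 0, 0, 255], [0, 0, 0, 0, 0, 0, 255], [0, 0, 0, 0, 0, 0, 255]],
], force=60)

```text
clock: 17.55
tcp_pos: [0.5532, 0.2906, 0.0897]
orientation: [0.029, -0.105, 0.96, -0.257]
wrist_force: [-0.2, 2.1, 6.2]
finger_gap: 0.0145
grip_force: 62.3
```

Run:
```python
from h import *
o,L,G=lidgrasp()
relR(o+L@[0,0,.031],G);print(env.get_state()["grip_force"])
c=cam("wrist");np.save("c9im.npy",c["im"])
s=env.get_state();p=L.T@(s["tcp_pos"]-o);print("tcp in lid axes",p.round(4))
```

```text
clock 17.55 tcp [0.5532 0.2906 0.0897] gap 0.0145 F [-0.2  2.1  6.2] j [ 0.58  0.66  0.14  1.25 -0.49  0.41]
 now-axes [ 0.0005 -0.0038  0.0015]  goal-axes [ 0.0005 -0.0038  0.0015]  turn [0.    0.001 0.   ]
62.2557806968689
tcp in lid axes [-0.0009  0.0001  0.0314]
```

Emit:
jog_arm([
  [[0, 0, -0.06, 0, 0, 0, 255], [0, 0, -0.14, 0, 0, 0, 255], [0, 0, -0.16, 0, 0, 0, 255], [0, 0, -0.14, 0, 0, 0, 255], [0, 0, 0, -0.0417, 0, 0, 255], [0, 0, 0, -0.0417, 0, 0, 255], [0, 0, 0, -0.0417, 0, 0, 255], [0, 0, 0, -0.0417, 0, 0, 255], [0, 0, 0, 0, 0, -0.032, 255], [0, 0, 0, 0, 0, 0, 255], [0, 0, 0, 0, 0, 0, 255]],
])

```text
clock: 18.7
tcp_pos: [0.5388, 0.3509, 0.1963]
orientation: [-0.0, -0.157, 0.988, -0.0]
wrist_force: [-1.2, 0.6, -0.7]
finger_gap: 0.0147
grip_force: 61.3
```

Run:
```python
from h import *
rel([.513,-.2772,.16],108.1)
```

```text
clock 18.7 tcp [0.5388 0.3509 0.1963] gap 0.0147 F [-1.2  0.6 -0.7] j [ 0.45  0.46  0.18  1.29 -0.    0.14]
 shift now-axes [ 0.8773 -2.3563  0.1462]  goal-axes [ 0.8788 -2.3558  0.1453]  turn [-0.0001 -0.0001 -0.0002]
```

Emit:
jog_arm([
  [[0.0627, -0.1683, 0, 0, 0, 0, 255], [0.0627, -0.1683, 0, 0, 0, 0, 255], [0.0627, -0.1683, 0, 0, 0, 0, 255], [0.0627, -0.1683, 0, 0, 0, 0, 255], [0.0627, -0.1683, 0, 0, 0, 0, 255], [0.0627, -0.1683, 0, 0, 0, 0, 255], [0.0627, -0.1683, 0, 0, 0, 0, 255], [0.0627, -0.1683, 0, 0, 0, 0, 255], [0.0627, -0.1683, 0, 0, 0, 0, 255], [0.0627, -0.1683, 0, 0, 0, 0, 255], [0.0627, -0.1683, 0, 0, 0, 0, 255], [0.0627, -0.1683, 0, 0, 0, 0, 255], [0.0627, -0.1683, 0, 0, 0, 0, 255], [0.0627, -0.1683, 0, 0, 0, 0, 255], [0, 0, 0.07, 0, 0, 0, 255], [0, 0, 0.07, 0, 0, 0, 255], [0, 0, 0, 0, 0, 0, 255], [0, 0, 0, 0, 0, 0, 255], [0, 0, 0, 0, 0, 0, 255]],
])

```text
clock: 20.6
tcp_pos: [0.5152, -0.277, 0.1624]
orientation: [0.0, -0.158, 0.987, -0.0]
wrist_force: [-0.0, -0.0, -1.6]
finger_gap: 0.0148
grip_force: 61.2
```

Run:
```python
from h import *
import pickle
rel([.513,-.2772,.16],108.1)
C={n:cam(n) for n in("wrist","scene","side")};pickle.dump(C,open("c10.pkl","wb"));cv2.imwrite("pics/w10.png",C["wrist"]["im"][:,:,::-1])
rel([.513,-.2772,.16],108.1)
```

```text
clock 20.6 tcp [ 0.5152 -0.277   0.1624] gap 0.0148 F [-0.  -0.  -1.6] j [-0.63  0.36 -0.06  1.15  0.   -0.95]
 shift now-axes [0.0087 0.0019 0.0095]  goal-axes [0.0087 0.0019 0.0095]  turn [-0.0003  0.0002  0.0007]
clock 20.75 tcp [ 0.5151 -0.2772  0.1625] gap 0.0149 F [ 0.2 -0.1 -0.5] j [-0.63  0.36 -0.06  1.15  0.   -0.95]
 shift now-axes [0.0079 0.0027 0.0101]  goal-axes [0.0079 0.0026 0.0101]  turn [-0.0005  0.0004  0.0007]
```

View pics/w10.png

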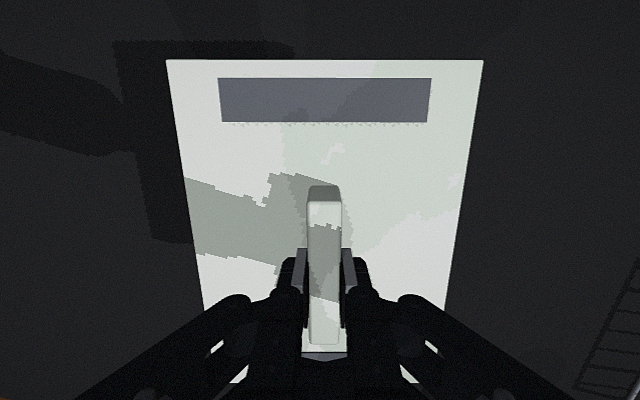

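The held lid looks level and square, with front corners at (166,60) and (484,60) and the bar centred at column 325. I'll compute the in-hand offset.

Run:
```python
from h import *
import pickle
from scipy.optimize import least_squares
c=pickle.load(open("c10.pkl","rb"))["wrist"];s=env.get_state();Rt=q2R(s["orientation"]);t=np.array(s["tcp_pos"])
g=c["im"].min(2).astype(float)
# subpixel edges
L=[];Rr=[];T=[]
for r in range(75,160,6):
    a=g[r,120:240];i=np.where(a>100)[0][0];L.append((120+i,r)); a=g[r,420:520];i=np.where(a>100)[0][-1];Rr.append((420+i+.0,r))
for u in range(185,470,15):
    a=g[30:110,u];T.append((u,30+np.where(a>100)[0][0]))
L,Rr,T=map(np.array,(L,Rr,T))
def res(v):
    dx,dy,yaw,z=v;rz=R.from_euler('z',yaw).as_matrix();o=[]
    def pr(p): return proj(c,t+Rt@(rz@np.array([*p,0])+[dx,dy,z]))
    def dist(p,q,X):
        a,b=pr(p),pr(q);n=np.array([-(b-a)[1],(b-a)[0]])/np.linalg.norm(b-a);return (X-a)@n
    return np.r_[dist([.1,-.074],[0,-.074],L),dist([.1,.074],[0,.074],Rr),dist([.1,-.074],[.1,.074],T)]
r=least_squares(res,[0,0,0,.0064]);print(r.x.round(4),np.degrees(r.x[2]),np.abs(r.fun).max())
for z in(.0064,): 
    r=least_squares(lambda v:res([*v,z]),[0,0,0]);print(r.x.round(4),np.degrees(r.x[2]),np.abs(r.fun).max())
rel([.513,-.2772,.0684],108.1)
```

```text
[ 0.0004 -0.0002  0.0023  0.0082] 0.12946180624298148 0.6018215337791093
[ 0.0002 -0.0002  0.0022] 0.12382853784868636 2.376333249005073
clock 20.75 tcp [ 0.5151 -0.2772  0.1625] gap 0.0149 F [ 0.2 -0.1 -0.5] j [-0.63  0.36 -0.06  1.15  0.   -0.95]
 shift now-axes [0.0083 0.0032 0.3765]  goal-axes [0.0079 0.0026 0.3765]  turn [-0.0005  0.0004  0.0007]
```

Emit:
jog_arm([
  [[0.0078, 0.0026, 0, 0, 0, 0, 255], [0, 0, 0, 0, 0, 0, 255], [0, 0, 0.11, 0, 0, 0, 255], [0, 0, 0.11, 0, 0, 0, 255], [0, 0, 0.06, 0, 0, 0, 255], [0, 0, 0.02, 0, 0, 0, 255], [0, 0, 0, 0, 0, 0, 255], [0, 0, 0.012, 0, 0, 0, 255], [0, 0, 0.012, 0, 0, 0, 255], [0, 0, 0.012, 0, 0, 0, 255], [0, 0, 0, 0, 0, 0, 255], [0, 0, 0, 0, 0, 0, 255]],
])

```text
clock: 21.95
tcp_pos: [0.5124, -0.2773, 0.0776]
orientation: [0.0, -0.158, 0.987, -0.0]
wrist_force: [0.5, 0.2, -1.5]
finger_gap: 0.0149
grip_force: 61.3
```

```bash
python3 -c "
from h import *
rel([.513,-.2772,.070],108.1);print(env.get_state()['ft_torque'])"
```

```text
clock 21.95 tcp [ 0.5124 -0.2773  0.0776] gap 0.0149 F [ 0.5  0.2 -1.5] j [-0.63  0.42 -0.19  0.96  0.   -0.95]
 shift now-axes [-0.0026 -0.0002  0.0304]  goal-axes [-0.0026 -0.0002  0.0304]  turn [-0.      0.0001  0.0004]
[-0.02485128  0.0441107  -0.00885831]
```

No contact yet, and the lid is aligned with the tub. Continuing down to the beads.

Emit:
jog_arm([
  [[-0.002, 0, 0.01, 0, 0, 0, 255], [0, 0, 0.01, 0, 0, 0, 255], [0, 0, 0.006, 0, 0, 0, 255], [0, 0, 0.004, 0, 0, 0, 255], [0, 0, 0, 0, 0, 0, 255], [0, 0, 0, 0, 0, 0, 255]],
])

```text
clock: 22.55
tcp_pos: [0.5133, -0.2772, 0.0702]
orientation: [0.001, -0.158, 0.987, -0.0]
wrist_force: [2.4, 1.6, -0.0]
finger_gap: 0.0147
grip_force: 61.6
```

```bash
python3 -c "
from h import *
rel([.513,-.2772,.070],108.1);print(env.get_state()['ft_torque'])"
```

```text
clock 22.55 tcp [ 0.5133 -0.2772  0.0702] gap 0.0147 F [ 2.4  1.6 -0. ] j [-0.63  0.42 -0.2   0.94  0.   -0.95]
 shift now-axes [0.0012 0.0006 0.0008]  goal-axes [0.0012 0.0006 0.0008]  turn [-0.0002  0.0003  0.0005]
[ 0.1801092  -0.70463084  0.016349  ]
```

Emit:
jog_arm([
  [[0, 0, 0.008, 0, 0, 0, 255], [0, 0, 0.008, 0, 0, 0, 255], [0, 0, 0.008, 0, 0, 0, 255], [0, 0, 0.008, 0, 0, 0, 255], [0, 0, 0, 0, 0, 0, 255], [0, 0, 0, 0, 0, 0, 255]],
])

```text
clock: 23.15
tcp_pos: [0.5126, -0.2773, 0.0618]
orientation: [-0.0, -0.158, 0.987, -0.0]
wrist_force: [1.4, -1.2, 0.7]
finger_gap: 0.0144
grip_force: 61.5
```

```bash
python3 -c "
from h import *
rel([.513,-.2772,.061],108.1);print(env.get_state()['ft_torque'])"
```

```text
clock 23.15 tcp [ 0.5126 -0.2773  0.0618] gap 0.0144 F [ 1.4 -1.2  0.7] j [-0.63  0.43 -0.21  0.93 -0.   -0.95]
 shift now-axes [-0.0017 -0.0002  0.003 ]  goal-axes [-0.0017 -0.0002  0.003 ]  turn [ 0.     -0.0001  0.0004]
[-0.11167177 -0.40879779 -0.01496357]
```

Emit:
jog_arm([
  [[0, 0, 0.004, 0, 0, 0, 255], [0, 0, 0.004, 0, 0, 0, 255], [0, 0, 0.003, 0, 0, 0, 255], [0, 0, 0, 0, 0, 0, 255], [0, 0, 0, 0, 0, 0, 255]],
])

```text
clock: 23.65
tcp_pos: [0.5126, -0.2773, 0.0616]
orientation: [0.0, -0.158, 0.987, -0.001]
wrist_force: [-4.8, 3.1, 17.5]
finger_gap: 0.0145
grip_force: 63.8
```

```bash
python3 -c "
from h import *
rel([.513,-.2772,.061],108.1);print(env.get_state()['ft_torque'])"
```

```text
clock 23.65 tcp [ 0.5126 -0.2773  0.0616] gap 0.0145 F [-4.8  3.1 17.5] j [-0.63  0.43 -0.22  0.92 -0.   -0.95]
 shift now-axes [-0.0016  0.      0.0025]  goal-axes [-0.0016  0.      0.0025]  turn [-0.0004  0.0001  0.0004]
[0.72691893 0.75514429 0.00553977]
```

Emit:
jog_arm([
  [[0, 0, -0.008, 0, 0, 0, 255], [0, 0, 0, 0, 0, 0, 120], [0, 0, 0, 0, 0, 0, 120], [0, 0, 0, 0, 0, 0, 120], [0, 0, 0, 0, 0, 0, 120], [0, 0, -0.1, 0, 0, 0, 120], [0, 0, -0.15, 0, 0, 0, 120], [0.112, 0, 0, 0, 0, 0, 255], [0.112, 0, 0, 0, 0, 0, 255], [0.112, 0, 0, 0, 0, 0, 255], [0, 0, 0, 0, 0, 0, 255], [0, 0, 0, 0, 0, 0, 255], [0, 0, 0.1, 0, 0, 0, 255], [0, 0, 0.08, 0, 0, 0, 255], [0, 0, 0, 0, 0, 0, 255], [0, 0, 0, 0, 0, 0, 255]],
], force=30)

```text
clock: 25.25
tcp_pos: [0.4335, -0.303, 0.0786]
orientation: [-0.0, -0.158, 0.987, 0.0]
wrist_force: [-0.7, 0.2, -0.2]
finger_gap: -0.0003
grip_force: 0.0
```

```bash
python3 -c "
from h import *
rel([.513-.084*.95,-.2772-.084*.311,.055],108.1);print(env.get_state()['ft_torque'])"
```

```text
clock 25.25 tcp [ 0.4335 -0.303   0.0786] gap -0.0003 F [-0.7  0.2 -0.2] j [-0.76  0.32 -0.33  0.92  0.   -1.08]
 shift now-axes [ 0.0016 -0.0011  0.0944]  goal-axes [ 0.0016 -0.001   0.0944]  turn [ 0.0003 -0.0001  0.0007]
[ 0.0085139  -0.05005819  0.02781511]
```

Emit:
jog_arm([
  [[0, 0, 0.05, 0, 0, 0, 255], [0, 0, 0.02, 0, 0, 0, 255], [0, 0, 0.008, 0, 0, 0, 255], [0, 0, 0.008, 0, 0, 0, 255], [0, 0, 0.006, 0, 0, 0, 255], [0, 0, 0, 0, 0, 0, 255], [0, 0, 0, 0, 0, 0, 255]],
])

```text
clock: 25.95
tcp_pos: [0.433, -0.3035, 0.0559]
orientation: [0.0, -0.158, 0.987, -0.0]
wrist_force: [0.4, -0.2, 0.6]
finger_gap: 0.0002
grip_force: 0.0
```

Emit:
jog_arm([
  [[0, 0, 0.004, 0, 0, 0, 255], [0, 0, 0.004, 0, 0, 0, 255], [0, 0, 0.004, 0, 0, 0, 255], [0, 0, 0.004, 0, 0, 0, 255], [0, 0, 0, 0, 0, 0, 255]],
])

```text
clock: 26.45
tcp_pos: [0.4331, -0.3035, 0.053]
orientation: [0.0, -0.158, 0.987, -0.0]
wrist_force: [-2.2, 1.9, 10.5]
finger_gap: 0.0
grip_force: 5.2
```

Emit:
jog_arm([
  [[0, 0, 0.004, 0, 0, 0, 255], [0, 0, 0, 0, 0, 0, 255], [0, 0, -0.1, 0, 0, 0, 255], [0, 0, -0.15, 0, 0, 0, 255], [-0.168, 0, 0, 0, 0, 0, 255], [-0.168, 0, 0, 0, 0, 0, 255], [-0.168, 0, 0, 0, 0, 0, 255], [-0.168, 0, 0, 0, 0, 0, 255], [0, 0, 0, 0, 0, 0, 255], [0, 0, 0, 0, 0, 0, 255], [0, 0, 0.12, 0, 0, 0, 255], [0, 0, 0.06, 0, 0, 0, 255], [0, 0, 0.03, 0, 0, 0, 255], [0, 0, 0.012, 0, 0, 0, 255], [0, 0, 0, 0, 0, 0, 255], [0, 0, 0, 0, 0, 0, 255]],
])

```text
clock: 28.05
tcp_pos: [0.593, -0.2516, 0.0588]
orientation: [0.001, -0.158, 0.987, -0.001]
wrist_force: [-0.1, -0.6, 1.1]
finger_gap: 0.0003
grip_force: 0.0
```

```bash
python3 -c "
from h import *
rel([.513+.084*.95,-.2772+.084*.311,.053],108.1)"
```

```text
clock 28.05 tcp [ 0.593  -0.2516  0.0588] gap 0.0003 F [-0.1 -0.6  1.1] j [-0.53  0.54 -0.04  0.99  0.   -0.84]
 shift now-axes [0.     0.0021 0.0234]  goal-axes [-0.      0.002   0.0234]  turn [-0.0004  0.0004  0.0003]
```

Emit:
jog_arm([
  [[0, 0, 0.008, 0, 0, 0, 255], [0, 0, 0.006, 0, 0, 0, 255], [0, 0, 0.005, 0, 0, 0, 255], [0, 0, 0.004, 0, 0, 0, 255], [0, 0, 0.004, 0, 0, 0, 255], [0, 0, 0, 0, 0, 0, 255], [0, 0, 0, 0, 0, 0, 255]],
])

```text
clock: 28.75
tcp_pos: [0.5928, -0.251, 0.053]
orientation: [0.001, -0.158, 0.987, -0.001]
wrist_force: [-4.5, 1.6, 11.4]
finger_gap: -0.0001
grip_force: 5.6
```

Emit:
jog_arm([
  [[0, 0, 0.004, 0, 0, 0, 255], [0, 0, 0.004, 0, 0, 0, 255], [0, 0, 0, 0, 0, 0, 255]],
])

```text
clock: 29.05
tcp_pos: [0.5929, -0.251, 0.0529]
orientation: [0.001, -0.158, 0.987, -0.001]
wrist_force: [-8.1, 3.1, 21.6]
finger_gap: 0.0001
grip_force: 10.8
```

Both ends stop solidly at 53 mm, which is home. I'll retract and check numerically.

Emit:
jog_arm([
  [[0, 0, -0.1, 0, 0, 0, 255], [0, 0, -0.18, 0, 0, 0, 255], [0, 0, -0.18, 0, 0, 0, 255], [0, 0, -0.18, 0, 0, 0, 255], [0.1, 0.05, -0.05, 0, 0, 0, 255], [0.1, 0.05, -0.05, 0, 0, 0, 255], [0, 0, 0, 0, 0, 0, 255], [0, 0, 0, 0, 0, 0, 255]],
])

```text
clock: 29.85
tcp_pos: [0.5374, -0.243, 0.2346]
orientation: [0.001, -0.158, 0.987, -0.0]
wrist_force: [0.7, -0.2, 0.2]
finger_gap: 0.0
grip_force: 0.0
```

Run:
```python
from h import *
C={n:cam(n) for n in("wrist","scene","side")}
for t in("lid_top","lid_handle","mug","jar","bowl"):
    o=[(C[n],lm(t,n)[0][0]) for n in(("wrist","side","scene") if t[:3]=="lid" else("side","scene")) if lm(t,n)]
    if len(o)>1: x,r=tri(o);print(t,x.round(4),r)
```

```text
lid_top [ 0.5129 -0.2719  0.0431] [[6.3, 1.4], [-2.3, 1.1], [-2.4, -0.6]]
lid_handle [ 0.5117 -0.2782  0.0765] [[-1.7, 3.6], [-1.7, 0.3], [-0.1, 0.0]]
mug [0.7496 0.0576 0.0016] [[-0.4, -0.0], [-0.4, 0.0]]
jar [ 0.3667 -0.4528 -0.0061] [[3.1, 0.5], [1.6, -0.3]]
bowl [ 0.3664  0.4766 -0.0109] [[1.1, 0.4], [1.3, -0.4]]
```

```bash
python3 -c "
from workcell import ticket
print(ticket.hand_in())"
```

```text
the job is handed in; nothing more can be done
None
```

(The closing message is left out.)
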